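# Sweep the loose tube caps into the catch tray

### The arm

A 7-joint arm with a two-finger parallel gripper is mounted at the origin on the work surface. World frame = base frame: x ahead of the robot, y to its left, z up, the work surface at z = 0. Lengths are in mm, angles in rad, forces in N, time in s.
With the tool pointing down it reaches from about 425 to 950 mm from the base axis. Payload 4.7 kg.
Tool frame: the origin (TCP) lies midway between the tips of the shut fingers; the grasp point (between the pads) lies 19 mm behind it; z points along the fingers, x is the direction in which the jaws open and shut, and the axes are right-handed (so a half turn about z gives the same grasp; the last joint's range is limited). The gripper opens to 85 mm and grips with 20 to 120 N. Pads are 22 mm wide; open, the fingers measure 114 mm over their backs; the gripper's body (76 mm by 85 mm) begins 54 mm behind the grasp point. The pads swing forward as they close: fully open they stand 13 mm farther back than shut.
Start: joints at [1.183, 0.469, -0.049, 1.532, 0.024, 1.141, -0.082], TCP at [237.074, -632.016, 231.335] pointing down, gripper open.
Joint ranges: [-2.59, 2.59], [-0.33, 1.99], [-1.39, 1.29], [0.1, 2.45], [-1.04, 4.18], [0.21, 1.99], [-2.66, 2.66]. Speed limits (rad/s): [2.57, 2.57, 3.14, 3.14, 3.14, 3.14, 3.14].

### API

Orientations are given as a rotation vector (axis times angle).
In Python, from bench import robot gives the robot as it stands. The module is installed in compiled form; this text tells all that it offers. Calls block until the motion is done:
- robot.reach(position, orientation): joint-space move of the TCP to a pose.
- robot.move_linear(position, ori=None, rate=150): straight line of the TCP; ori=None keeps the orientation; rate is the mean speed in mm/s.
- robot.goto_joints(angles): joint-space move.
- robot.open_gripper() and robot.grab(): open the fingers fully, or close them until they stop; the grip force is fixed at half the most.
- robot.sleep(seconds).
- robot.solve_ik(position, orientation): joint angles nearest the present ones, or None.
- robot.get_image(name): name is "side" or "top"; returns the picture (480x640x3 uint8, red, green, blue); there is no depth.
- robot.camera_info(name): a dict with "mtx" (3x3 intrinsics, pixels), "k1" (the pictures are not rectified: a ray, as slopes to the right and down, at radius r is drawn at 1 + k1 r^2 times it, then the intrinsics apply), "rvec" (rotation vector, rad) and "tvec" (3), from world to camera coordinates, as OpenCV has them. Camera axes: x right, y down, z forward; pixel columns grow to the right and rows downward; lengths in mm; the calibration is good to about 2 mm. A picture is of the moment at which its call begins. camera_info takes no time and is no camera call.
A pose or a line that the arm cannot do raises robot.IKError and nothing moves.
- robot.finish_job(): hands the job in, once; it reports no verdict.
Readings, each from a call of its own:
- robot.get_time(): time.
- robot.get_joint_positions(): joint angles.
- robot.get_qvel(): joint speeds.
- robot.get_joint_efforts(): joint torques, N m.
- robot.get_tool_pos(): TCP position.
- robot.get_tool_rot(): TCP orientation.
- robot.get_force(): force on the tool from outside, world axes, zero at the start.
- robot.get_wrist_torque(): the same for the moment, N m.
- robot.get_opening(): opening from 0.0 (shut) to 1.0 (fully open).
Only numpy, scipy, OpenCV 4.12 (cv2) and the standard library are available. Lean on these libraries where they do the work, as an engineer would, in place of code of your own. Each camera call takes 0.05 s, during which the arm holds its last target. There are 200 camera calls.

### The job

Three blue screw caps lie loose on the lab bench. With the closed fingertips, gently sweep all three along the bench through the open side of the red three-sided tray until each is completely inside it: push them only, never pinch, lift or flick them. Leave the amber vial standing among them, the glass bottle and the tip box undisturbed where they are.

Things in the scene. Friction and masses are not known exactly. Their poses are not given: they have to be found in the camera images.
- tray: red tray fixed to the bench: back wall and two side walls 30 mm high, 4 mm thick; the fourth side is open and has no lip (paper-thin grey floor). Outside 130 (its x) by 168 mm (its y). Origin: centre of the footprint, at bench height. +x points from the open side (x = -65 mm) to the back; the open side looks to the robot's right (-y), turned by up to 0.3 rad; side walls' inner faces at y = +-80 mm
- cap_a_center (a point): a blue round screw cap lying flat and loose on the bench, 34 mm diameter, 14 mm high, about 15 g; slides easily. The three caps are alike. This point is its centre, 7 mm above the bench while it lies flat
- cap_b_center (a point): a blue round screw cap lying flat and loose on the bench, 34 mm diameter, 14 mm high, about 15 g; slides easily. The three caps are alike. This point is its centre, 7 mm above the bench while it lies flat
- cap_c_center (a point): a blue round screw cap lying flat and loose on the bench, 34 mm diameter, 14 mm high, about 15 g; slides easily. The three caps are alike. This point is its centre, 7 mm above the bench while it lies flat
- cap_a: the cap of point cap_a_center; origin at the centre of its underside
- cap_b: the cap of point cap_b_center; origin at the centre of its underside
- cap_c: the cap of point cap_c_center; origin at the centre of its underside
- vial: bystander: loose small amber glass vial with a white cap, standing upright among the caps, between them and the tray; 28 mm diameter, 60 mm tall, about 60 g, easily pushed over; origin at the centre of its underside
- bottle: bystander: loose glass bottle with a blue cap, upright to the right of the caps (towards -y), 68 mm diameter, 150 mm tall; origin at the centre of its underside
- tipbox: bystander: loose grey box of yellow pipette tips beyond the work, 80 x 120 mm, 52 mm tall; origin at the centre of its underside

How it is judged:
By the outcome, as a careful person would: the job done as asked, in the order asked, and still so for the second after the job is handed in, with the robot touching nothing.
It also fails if it takes over 72 s, if anything falls off the work surface, if the arm or the gripper's body presses on something with over 40 N, if the wrist force passes 120 N, or if a joint passes its speed limit or range.

## Working session

There is one attempt and no reset: what is moved stays moved. The work goes in short steps, each a Python script; the robot and the scene stay as the last script left them, time stands still between calls to the robot, and variables do not carry over. Pictures are saved under pics/ and viewed, about 8 in all and at most 12, crops included, and the job is handed in when it is done.

```bash
mkdir -p pics; cat > h.py <<'E'
import numpy as np, cv2
from bench import robot
def cam(n):
    c=robot.camera_info(n); return np.array(c['mtx'],float),float(c['k1']),cv2.Rodrigues(np.array(c['rvec'],float))[0],np.array(c['tvec'],float).ravel()
def ray(n,u,v):
    K,k,R,t=cam(n); d=np.array([k,0,0,0,0],float)
    p=cv2.undistortPoints(np.array([[[u,v]]],float),K,d,None,None,None)[0,0] if 0 else cv2.undistortPoints(np.array([[[u,v]]],float),K,d)[0,0]
    return -R.T@t, R.T@np.array([p[0],p[1],1])
def onz(n,u,v,z):
    o,d=ray(n,u,v); return o+d*(z-o[2])/d[2]
def proj(n,P):
    K,k,R,t=cam(n); return cv2.projectPoints(np.array(P,float).reshape(-1,1,3),R,t,K,np.array([k,0,0,0,0],float))[0].reshape(-1,2)
def shot(n,f):
    im=robot.get_image(n); cv2.imwrite(f'pics/{f}.png',cv2.cvtColor(im,cv2.COLOR_RGB2BGR)); return im
def blobs(im,lo,hi,amin=60):
    m=cv2.inRange(cv2.cvtColor(im,cv2.COLOR_RGB2HSV),lo,hi); cs,_=cv2.findContours(m,cv2.RETR_EXTERNAL,cv2.CHAIN_APPROX_NONE)
    return [c for c in cs if cv2.contourArea(c)>amin]
E
python3 - <<'E'
from h import *
for n in('top','side'):
    im=shot(n,n+'0'); o,_=ray(n,320,240); print(n,o.round())
    for nm,lo,hi,z in(('blue',(95,100,50),(125,255,255),7),('red',(0,120,60),(8,255,255),15),('amber',(9,100,40),(25,255,255),30)):
        for c in blobs(im,lo,hi):
            x,y,w,h=cv2.boundingRect(c);M=cv2.moments(c);u,v=M['m10']/M['m00'],M['m01']/M['m00']
            print(nm,(x,y,w,h),cv2.contourArea(c),round(u),round(v),onz(n,u,v,z).round(1))
print(robot.get_tool_rot(),robot.get_opening(),robot.get_time())
E
```

```text
top [452. -36. 944.]
blue (309, 305, 17, 17) 197.0 317 313 [468.3 -43.6   7. ]
blue (370, 267, 17, 17) 199.0 378 275 [ 545.3 -162.8    7. ]
blue (374, 220, 17, 17) 190.5 382 228 [ 641.4 -170.3    7. ]
blue (490, 166, 18, 17) 218.0 499 174 [ 764.2 -416.     7. ]
blue (533, 159, 17, 16) 165.0 541 167 [ 784.5 -508.4    7. ]
blue (48, 153, 13, 11) 73.0 54 158 [770.  521.6   7. ]
blue (614, 147, 15, 15) 155.5 621 154 [ 822.1 -693.     7. ]
blue (577, 138, 16, 15) 153.0 585 145 [ 839.6 -612.     7. ]
blue (541, 128, 17, 15) 156.0 549 135 [ 857.9 -532.2    7. ]
red (127, 211, 78, 85) 400.5 145 245 [591.  305.1  15. ]
red (502, 124, 131, 67) 4696.5 564 157 [ 804.9 -555.8   15. ]
amber (598, 0, 42, 5) 65.0 626 1 [1189.2 -735.5   30. ]
side [ 214. -558.  615.]
blue (581, 325, 23, 23) 337.5 592 335 [ 853.5 -439.4    7. ]
blue (326, 316, 20, 19) 279.0 336 325 [ 547.2 -160.     7. ]
blue (620, 311, 20, 22) 303.5 630 321 [ 930.9 -464.4    7. ]
blue (248, 297, 19, 18) 247.5 257 305 [470.3 -40.5   7. ]
blue (372, 292, 19, 18) 249.0 381 300 [ 643.5 -167.4    7. ]
blue (512, 275, 23, 22) 352.0 523 285 [ 866.8 -302.7    7. ]
blue (0, 0, 245, 133) 23994.0 109 52 [ 741.6 1467.3    7. ]
red (552, 318, 88, 104) 4065.5 603 378 [ 782.1 -491.6   15. ]
red (246, 180, 24, 26) 87.0 258 192 [655.5 245.9  15. ]
red (176, 174, 70, 52) 457.0 208 192 [566.9 316.6  15. ]
amber (308, 172, 57, 34) 919.5 336 188 [787.8 128.6  30. ]
[-2.58142860e+00  1.78883500e+00  2.25921111e-03] 1.004538267903078 0.1
```

View pics/top0.png

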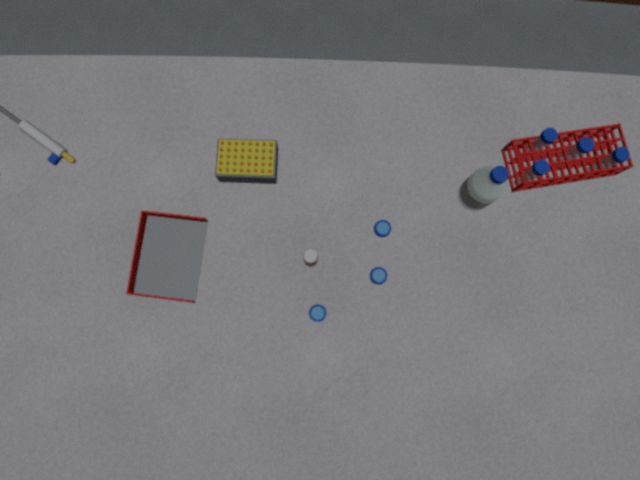

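View pics/side0.png

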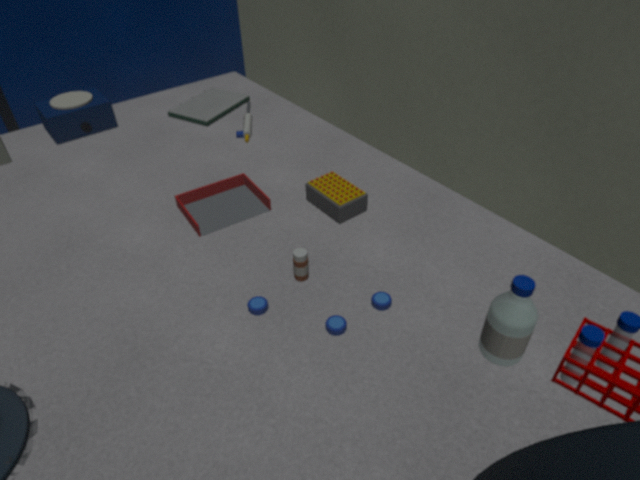

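The top view shows the caps at (317,313), (378,275) and (382,228), the vial's white cap at (310,257), and the tray at u 127–207, v 211–300 with its open side facing right. The side view agrees. Next I'll get the tray and vial poses.

```bash
python3 - <<'E'
from h import *
im=cv2.cvtColor(cv2.imread('pics/top0.png'),cv2.COLOR_BGR2RGB)
m=cv2.inRange(cv2.cvtColor(im,cv2.COLOR_RGB2HSV),(0,90,40),(10,255,255))|cv2.inRange(cv2.cvtColor(im,cv2.COLOR_RGB2HSV),(172,90,40),(180,255,255))
m[:,260:]=0
h=cv2.convexHull(cv2.findNonZero(m)); q=cv2.approxPolyDP(h,5,True).reshape(-1,2)
for p in q: print(p,onz('top',*p,30)[:2].round(1),onz('top',*p,0)[:2].round(1))
P=[onz('top',*p,30)[:2] for p in q]
print([np.linalg.norm(P[i]-P[i-1]).round(1) for i in range(len(P))])
# vial: white cap top
g=im.astype(int); w=((g.min(2)>150)).astype(np.uint8); w[:,:290]=0;w[:,335:]=0;w[:235]=0;w[280:]=0
ys,xs=np.nonzero(w); print('vial',len(xs),xs.mean(),ys.mean(),onz('top',xs.mean(),ys.mean(),58))
print('vial by side', onz('side',301,252,60), onz('side',301,280,0))
cv2.imwrite('pics/c0.png',cv2.resize(cv2.cvtColor(im,cv2.COLOR_RGB2BGR)[195:325,115:330],None,fx=3.6,fy=3.6,interpolation=cv2.INTER_CUBIC))
E
```

```text
[206 220] [641.9 181.6] [648.2 188.7]
[192 301] [482.3 197.7] [483.3 205.4]
[127 293] [493.1 325.7] [494.5 337.6]
[141 211] [656.3 313.3] [663.  324.7]
[np.float64(132.5), np.float64(160.4), np.float64(128.4), np.float64(163.6)]
vial 0 nan nan [nan nan nan]
vial by side [577.30524736 -26.42053844  60.        ] [569.61403161 -32.58241922   0.        ]<stdin>:11: RuntimeWarning: Mean of empty slice.
  ret = ret.dtype.type(ret / rcount)
```

View pics/c0.png

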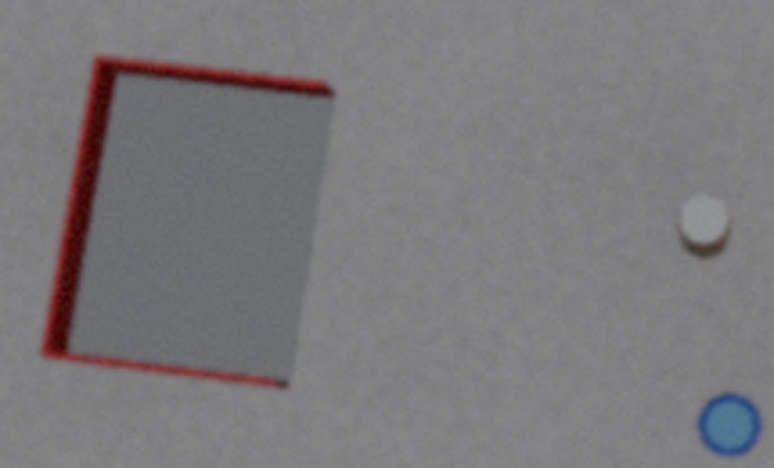

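The tray centre is about (569, 254) with its +x axis along (0.09, 0.996). The vial is at about (578, −27), matching in both views. I'll push cap A first, halfway, then check it.

```bash
cat >> h.py <<'E'
OFF=28.; Z=4.; UP=110.
def ori(d):
    best=None
    for s in(1,-1):
        y=s*np.array([d[0],d[1],0.]); z=np.array([0,0,-1.]); R=np.column_stack([np.cross(y,z),y,z])
        if True:
            # exact half-turn about horizontal axis bisecting Y image
            a=np.array([y[0],1+y[1],0]); a=a/np.linalg.norm(a) if np.linalg.norm(a)>1e-6 else np.array([1.,0,0])
            rv=a*np.pi; yield rv
def approach(c,e,gap=14):
    c,e=np.array(c,float),np.array(e,float); d=(e-c)/np.linalg.norm(e-c); s=c-d*(OFF+gap)
    q0=np.array(robot.get_joint_positions()); best=None
    for rv in ori(d):
        q=robot.solve_ik([*s,UP],rv)
        if q is not None and robot.solve_ik([*(e-d*OFF),Z],rv) is not None:
            k=abs(np.array(q)-q0).max()
            if best is None or k<best[0]: best=(k,rv,q)
    print('ik',round(best[0],2),np.round(best[2],2)); rv=best[1]
    robot.reach([*s,UP],rv); robot.move_linear([*s,Z],rate=120); robot.move_linear([*(c-d*(OFF+1)),Z],rate=30)
    return d
def push(d,e,rate=70): robot.move_linear([*(np.array(e)-d*OFF),Z],rate=rate)
def leave(d):
    p=np.array(robot.get_tool_pos()); p[:2]-=d*15; robot.move_linear(p,rate=80); p[2]=UP; robot.move_linear(p,rate=180)
def caps(n,f):
    im=shot(n,f)
    for c in blobs(im,(95,100,50),(125,255,255)):
        M=cv2.moments(c);u,v=M['m10']/M['m00'],M['m01']/M['m00'];P=onz(n,u,v,7)
        if 400<P[0]<700 and -300<P[1]<400 : print(n,(round(u),round(v)),cv2.contourArea(c),P[:2].round(1))
T0=np.array([569,254.5]); TX=np.array([.09,.996]); TY=np.array([-.996,.09])
def tray(x,y): return T0+TX*x+TY*y
E
python3 - <<'E'
from h import *
robot.grab()
c=np.array([469.3,-42]); e=tray(15,0)
d=approach(c,e); print(robot.get_time(),robot.get_tool_pos())
push(d,c+d*130); print(robot.get_time(),robot.get_force())
caps('top','t1');caps('side','s1'); print('expect',c+d*130)
a=cv2.imread('pics/t1.png')[130:330,100:420];b=cv2.imread('pics/s1.png')[130:370,150:470]
cv2.imwrite('pics/v1.png',cv2.resize(np.vstack([a,b]),None,fx=1.3,fy=1.3))
E
```

```text
ik 0.65 [ 0.54  0.34 -0.53  2.12  0.25  0.75 -0.47]
4.65 [460.36732774 -69.45856264   4.02689154]
6.675 [ 0.86957052 -0.03898604 -0.01167405]
top (378, 275) 197.5 [ 545.3 -162.8]
top (382, 228) 189.0 [ 641.3 -170.3]
side (336, 325) 277.0 [ 547.3 -160. ]
side (381, 300) 247.0 [ 643.5 -167.5]
expect [509.42085435  81.65402155]
```

View pics/v1.png

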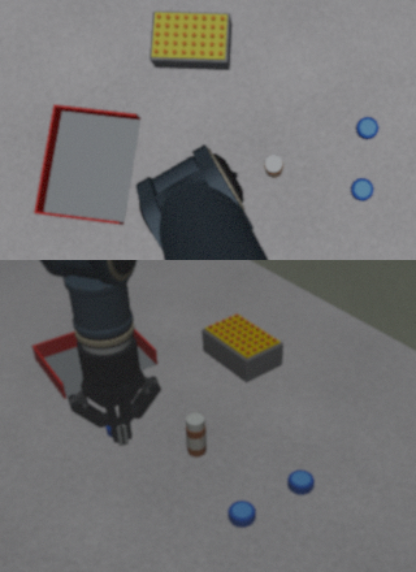

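The cap is just ahead of the fingertips (blue sliver at (110,430) in the crop), and nothing else has moved. The finger knuckles are about ±50 mm wide at roughly vial height, so caps B and C need routes that stay at least 65 mm from the vial. I'll finish A and then start C.

```bash
python3 - <<'E'
from h import *
c=np.array([469.3,-42]); e=tray(15,0); d=(e-c)/np.linalg.norm(e-c)
push(d,e); print(robot.get_force()); leave(d)
c=np.array([642.5,-168.5]); e=np.array([653,60.])
d=approach(c,e); caps('side','s2'); push(d,e); leave(d); print(robot.get_time(),d)
caps('top','t2');caps('side','s2b')
a=cv2.imread('pics/t2.png')[130:330,100:420];b=cv2.imread('pics/s2b.png')[130:370,150:470]
cv2.imwrite('pics/v2.png',cv2.resize(np.vstack([a,b]),None,fx=1.3,fy=1.3))
E
```

```text
[ 1.46592022  0.01836551 -0.0050432 ]
ik 0.98 [ 0.57  0.63 -0.47  1.63  0.33  0.96 -0.05]
side (336, 325) 278.5 [ 547.1 -160. ]
side (378, 303) 92.5 [ 633.9 -169. ]
side (220, 203) 133.5 [572.4 273.2]
18.65 [0.04590342 0.99894588]
top (379, 275) 162.5 [ 546.4 -165. ]
top (163, 256) 209.0 [569.5 268.3]
side (336, 325) 278.0 [ 547.2 -160. ]
side (307, 234) 153.0 [654.4  62.2]
side (220, 203) 137.5 [572.5 272.6]
```

View pics/v2.png

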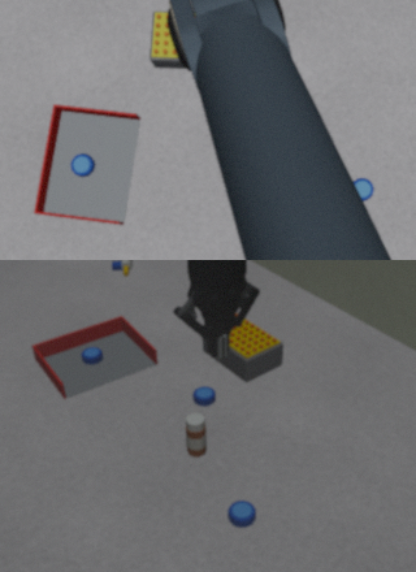

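A is inside the tray at (571, 270) and C has been moved to (654, 61). The vial and tip box haven't moved. Now C goes diagonally into the tray, then B's first leg runs below the vial.

```bash
python3 - <<'E'
from h import *
c=np.array([653.5,61]); e=np.array([596,226.])
d=approach(c,e); push(d,e); print(robot.get_force()); leave(d)
c=np.array([546.5,-161.5]); e=np.array([495,-60.])
d=approach(c,e); push(d,e); leave(d); print(robot.get_time())
caps('top','t3');caps('side','s3')
a=cv2.imread('pics/t3.png')[130:330,100:420];b=cv2.imread('pics/s3.png')[130:370,150:470]
cv2.imwrite('pics/v3.png',cv2.resize(np.vstack([a,b]),None,fx=1.3,fy=1.3))
E
```

```text
ik 0.33 [ 0.28  0.64 -0.55  1.64  0.39  0.97 -0.07]
[ 0.14597773  0.32257379 -0.25165863]
ik 0.75 [ 0.7   0.55 -0.58  1.81  0.37  0.9   0.41]
30.45
top (327, 300) 198.0 [494.3 -61.8]
top (163, 257) 209.0 [569.4 268.3]
top (186, 245) 212.5 [593.8 224.2]
side (276, 304) 248.0 [496.2 -58.5]
side (240, 208) 146.5 [596.4 228.2]
side (220, 203) 138.0 [572.4 272.8]
```

View pics/v3.png

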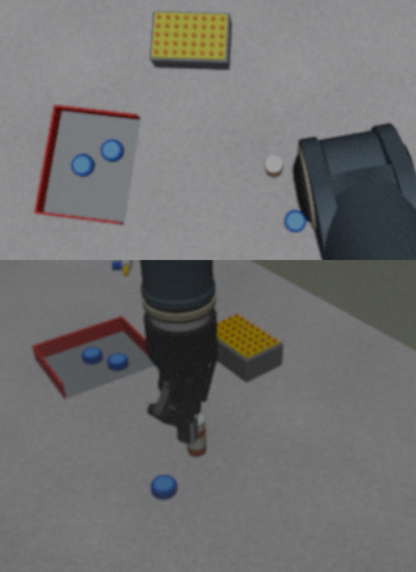

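Caps A and C are well inside the tray, and B is at (495, −60) as planned. The vial hasn't moved. Last push: B into the lower lane.

```bash
python3 - <<'E'
from h import *
c=np.array([495.2,-60.2]); e=tray(-5,42)
d=approach(c,e); push(d,e); print(robot.get_force()); leave(d)
robot.reach([480,-250,220],robot.get_tool_rot()); robot.sleep(.5); print(robot.get_time())
caps('top','t4');caps('side','s4')
a=cv2.imread('pics/t4.png')[130:330,100:420];b=cv2.imread('pics/s4.png')[130:370,150:470]
cv2.imwrite('pics/v4.png',cv2.resize(np.vstack([a,b]),None,fx=1.3,fy=1.3))
for n in('top','side'):
    D=cv2.absdiff(cv2.imread(f'pics/{n}0.png'),cv2.imread(f'pics/{n}4.png')).max(2)
    for nm,(u,v,w,h) in dict(top=dict(vial=(300,247,22,22),tip=(213,134,68,52),bottle=(465,160,45,45)),side=dict(vial=(290,246,22,36),tip=(303,170,66,53),bottle=(476,272,62,94)))[n].items(): print(n,nm,(D[v:v+h,u:u+w]>40).sum())
E
```

```text
ik 0.48 [ 0.52  0.38 -0.49  2.04  0.25  0.78 -0.22]
[-0.29420225  0.03928675 -0.2921145 ]
40.6833
top (169, 279) 214.5 [525.3 252.5]
top (163, 257) 212.0 [569.3 268.3]
top (186, 245) 214.5 [593.9 224.3]
side (206, 214) 146.0 [528.  256.5]
side (240, 208) 142.5 [596.7 228.6]
side (220, 203) 134.5 [572.3 273.1][ WARN:0@12.598] global loadsave.cpp:275 findDecoder imread_('pics/top4.png'): can't open/read file: check file path/integrity
Traceback (most recent call last):
cv2.error: OpenCV(4.12.0) /io/opencv/modules/core/src/arithm.cpp:1155: error: (-215:Assertion failed) src1.empty() == src2.empty() in function 'absdiff'
```

View pics/v4.png

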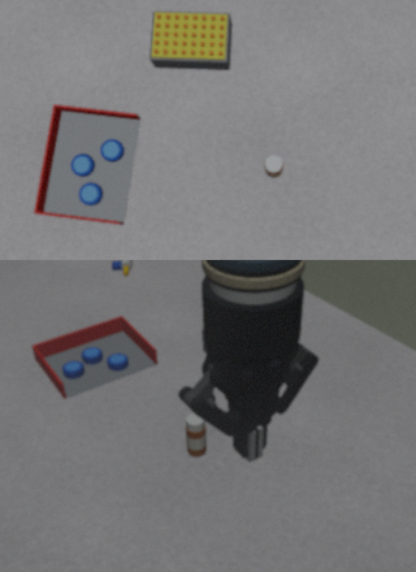

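All three caps are clearly inside the tray, and the vial and tip box stand as before. I'll rerun the image comparison on the saved pictures, and hand in if the top view shows no change.

```bash
python3 - <<'E'
from h import *
bad=0
D=cv2.absdiff(cv2.imread('pics/top0.png'),cv2.imread('pics/t4.png')).max(2)
for nm,(u,v,w,h) in dict(vial=(300,247,22,22),tip=(213,134,68,52),bottle=(465,160,45,45)).items():
    k=(D[v:v+h,u:u+w]>40).sum(); print(nm,k); bad+=k
if bad<10: robot.finish_job(); print('done',robot.get_time())
E
```

```text
vial 0
tip 0
bottle 0
the job is handed in; nothing more can be done
the job is handed in; nothing more can be done
```

All three caps are inside the tray, and the job was handed in at about 41 s of the 72 s allowed. I pushed them only with the closed fingertips, at a mean speed of 70 mm/s: A in one straight line, and B and C in two legs each to stay clear of the vial.

- **Caps:** their centres are at about (571, 270), (595, 226) and (527, 254) mm. The closest to the open side, C, is about 20 mm inside it. The two cameras agree to within 2–5 mm.
- **Vial, bottle and tip box:** the top view before and after shows no changed pixels around any of the three.
- **Forces:** readings taken at the end of pushes stayed below 1.5 N.
- **Failed check:** my first before/after comparison stopped on a wrong file name. I reran it on the saved top pictures, but not on the side view.

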